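Unload a specimen carousel into its case

TASK

Put the specimens away: take the white timer that was left lying on the lid of the dark grey case and lay it on the worktop, then swing the case lid back past vertical until it stays open on its own. Turn the red knob of the carousel to bring each orange, red or black specimen in turn to the gap in the wire guard, lift it out there and put it into the case (any order, any spot on its floor), and close the lid fully once they are all in. Leave the light grey reference specimen in its bay, do not raise the lid while the timer is still on it, and do not disturb the beaker, the small brown dropper bottle or the yellow brush.

Things in the scene. Friction and masses are not known exactly. Their poses are not given: they have to be found in the camera images.
- specimen_case: dark grey flat case, fixed. Origin at the centre of its underside; x from its front (lug side) to its hinge side, y along its width, z up. Outside 170 mm (x) by 240 mm (y), closed height 52 mm, lid top flat. Inside: plain floor 2 mm above the origin, walls 3 mm thick up to 31 mm, free inner size 164 by 234 mm.
- specimen_case_lid (a joint): lid hinge angle, rad: 0 closed, 1.57 vertical, 1.92 open against its stop. Nearly frictionless: it falls shut below vertical and falls open to the stop beyond it. It swings about the case's y axis through point lid_hinge_mid, its front edge rising and going back to +x. About 1 N at the lug lifts it.
- lug_grip (a point): point in the lid's black lug, a tongue at the middle of the lid's front edge, 36 mm wide (case y), 10 mm thick, 35 mm long; 24 mm beyond the lid edge, 197 mm from the hinge line, 40 mm above the worktop when closed; moves with the lid. Pinched by its side faces along the case's y, it can turn between the pads while the tool keeps pointing down.
- lid_hinge_mid (a point): fixed point in the middle of the lid's hinge line, 87 mm behind the case's origin and 31 mm above it.
- carousel_base: fixed round grey pedestal of the carousel, 240 mm in diameter, 16 mm high; origin at the centre of its underside. A wire guard (5 mm rods, top 58.5 mm above the worktop, 56 to 115 mm from the axis) covers the bays except for a gap of 84 degrees centred on its -x axis, marked by a yellow dash; specimens under the guard cannot be lifted out.
- window (a point): point in the middle of the gap in the guard, 85 mm from the carousel's axis, at the height of the turntable's top (30 mm above the worktop): a specimen whose bay is turned here stands with its underside at this point.
- turntable: blue turntable, 216 mm in diameter; turns both ways about the vertical (over 1.5 turns each way, friction 0.06 N m, stays where left). Origin on its axis, 22 mm above the worktop. Five bays 85 mm from the axis at 0, 72, 144, 216, 288 degrees from its x axis, each between four 6 mm pins, 20 mm from the bay centre at 45 degrees to the radius: pads pass along the radius.
- knob_grip (a point): grip point on the turntable's axis, 84 mm above the worktop, inside the red bar knob. The bar lies along the turntable's x axis: 56 mm long, 14 mm thick, from 60 to 92 mm above the worktop; turning it turns the turntable one to one.
- spec_orange: orange mounted specimen puck, upright cylinder 30 mm in diameter and 18 mm high, 22 g, absent in some runs; origin at the centre of its underside, z up its axis. It starts in one of the turntable's bays.
- spec_red: red mounted specimen puck, upright cylinder 30 mm in diameter and 18 mm high, 22 g, absent in some runs; origin at the centre of its underside, z up its axis. It starts in one of the turntable's bays.
- spec_black_a: black mounted specimen puck, upright cylinder 30 mm in diameter and 18 mm high, 22 g, absent in some runs; origin at the centre of its underside, z up its axis. It starts in one of the turntable's bays.
- spec_black_b: second black mounted specimen puck, upright cylinder 30 mm in diameter and 18 mm high, 22 g, absent in some runs; origin at the centre of its underside, z up its axis. It starts in one of the turntable's bays.
- spec_grey: light grey reference mounted specimen puck, upright cylinder 30 mm in diameter and 18 mm high, 22 g; origin at the centre of its underside, z up its axis. It starts in one of the turntable's bays. It stays there.
- timer: white lab timer, 60 mm (its x) by 66 mm (its y) by 23 mm high, lying on the case lid at the start; origin at the centre of its underside.
- beaker: glass beaker, 53 mm in diameter, 68 mm high, a bystander; origin at the centre of its underside.
- dropper: brown dropper bottle with black cap, 34 mm in diameter, 85 mm high, a bystander; origin at the centre of its underside.
- nail_brush: yellow nail brush, 34 by 100 by 30 mm, a bystander; origin at the centre of its underside.

How it is judged:
By the outcome, as a careful person would: the job done as asked, in the order asked, and still so for the second after the job is handed in, with the robot touching nothing.
Of spec_orange, spec_red, spec_black_a, spec_black_b only 2 to 4 are there at a start; the rules pass over those that are not, and their reading is None.
At some moment in a run one of timer may be knocked a few centimetres aside while the robot is not near it.
Once in a run the grip may slacken for a moment while it holds something.
It also fails if it takes over 210 s, if anything falls off the work surface, if the arm or the gripper's body presses on something with over 40 N, if the wrist force passes 120 N, or if a joint passes its speed limit or range.

ROBOT

A 6-joint arm with a two-finger parallel gripper is mounted at the origin on a cart in front of the work surface, level with it; the furniture and walls round the work are solid. World frame = base frame: x ahead of the robot, y to its left, z up, the work surface at z = 0. Lengths are in m, angles in rad, forces in N, time in s.
With the tool pointing down it reaches from about 0.375 to 0.925 m from the base axis. Payload 5.7 kg.
Tool frame: the origin (TCP) lies at the very end of the fingers, on their centre line; the grasp point (between the pads) lies 19 mm behind it; z points along the fingers, y is the line along which they close (so a half turn about z gives the same grasp; the last joint's range is limited). The gripper opens to 88 mm and grips with 3 to 60 N. Pads are 20 mm wide; open, the fingers measure 115 mm over their backs; the gripper's body (75 mm by 178 mm) begins 61 mm behind the grasp point.
Start: joints at [-1.336, 0.359, 1.51, -0, 1.272, -0.115], TCP at [0.206, -0.564, 0.223] pointing down, gripper open.
Joint ranges: [-2.97, 2.97], [-1.01, 2.36], [0.21, 2.38], [-0.96, 4.11], [0.2, 2.71], [-2.98, 2.98]. Speed limits (rad/s): [2.39, 2.39, 3.14, 3.14, 3.14, 3.14].

INTERFACE

Orientations are given as a unit quaternion [w, x, y, z].
In Python, from rig import read_state, imaging, job_done gives the robot as it stands.
- The arm moves only by the tool move_arm, never from a script. Its argument "motion" is a list of rows, each an object of numbers: "dx", "dy", "dz": the shift along the tool's x, y, z in units of 1000 mm (1.0 is 1000 mm); "rx", "ry", "rz": the turn, a rotation vector about the tool's x, y, z in units of 2 pi rad (1.0 is 2 pi rad); "claw": the opening in per cent of the stroke, from 0 (shut) to 100 (fully open). A call has 1 to 8 rows; each row is the pose to reach, as a shift and turn from the pose commanded when the call began, along the tool's axes at that moment, turning the shorter way round; what a row does not reach only later rows make up. A row lasts 1/10 s, in which the tool goes at most 50 mm and 8.59 degrees, less where a joint would pass 70% of its speed; a pose out of reach is approached as far as the arm can. A call with a number of a shift or a turn outside -1 to 1 is refused whole. A call with a gripper value outside its range is refused whole. The fingers move at their own pace and stop on an object; "newtons" is the grip in N (left out, the last holds). Time passes only in rows, so rows that repeat a pose let the fingers close. It gives the time, the measured TCP pose, the force, the opening and the grip force at its end, in the units of the state.
- read_state(): the state, without advancing time (a new reading comes with each control period).
- imaging.snapshot(name): name is "scene" or "top" or "wrist"; returns a dict with "img" (384x512x3 uint8, blue, green, red), "depth" (384x512 float32, m along the optical axis (not along the pixel's ray), 0 where there is no reading), "camera_matrix" (3x3 intrinsics, pixels), "R" (3x3) and "t" (3): a world point X has camera coordinates R X + t; the wrist camera has in their place "hand_eye" (4x4, takes a point from camera to tool coordinates, whose origin is the TCP and whose axes are the flange's). Camera axes: x right, y down, z forward; pixel columns grow to the right and rows downward; lengths in m; the calibration is good to about 2 mm. A picture is of the moment at which its call begins: read the wrist's pose just before it.
- job_done(): hands the job in; it is judged then, once.
The state is a dict: "time": time; "joint_positions": joint angles; "qvel": joint speeds; "tau": joint torques, N m; "eef_pos": TCP position; "tcp_rot": TCP orientation; "force": force on the tool from outside, world axes, zero at the start; "ft_torque": the same for the moment, N m; "gripper_width": finger opening in m; "grasp_force": force on a finger pad.
Only numpy, scipy, OpenCV 4.12 (cv2) and the standard library are available. Lean on these libraries where they do the work, as an engineer would, in place of code of your own. Each camera call takes 0.05 s, during which the arm holds its last target. There are 200 camera calls.

## Working session

There is one attempt and no reset: what is moved stays moved. The work goes in short steps, Python scripts to look and compute and a tool call to move; the robot and the scene stay as the last step left them, time stands still between calls to the robot, and variables do not carry over. Pictures are saved under pics/ and viewed, at most 14 in all, crops included, and the job is handed in when it is done.

Besides the shell and the picture viewer there is one more tool, called after "Emit:" as name([rows], argument=value, ...), one row to a line, values as JSON. move_arm: Moves the arm, as the interface text tells. Shifts and turns lie within -1 to 1; 1 stands for 1000 mm of shift or 2 pi rad of turn. Its arguments: {"type":"object","properties":{"motion":{"type":"array"},"newtons":{"type":"number"}},"required":["motion"]}

```bash
mkdir -p pics; ls
python3 - <<'E'
from rig import read_state, imaging
import cv2,pickle
s=read_state();print(s)
for n in("top","scene"):
    d=imaging.snapshot(n);cv2.imwrite(f"pics/{n}0.png",d["img"]);pickle.dump(d,open(f"{n}0.pkl","wb"))
    print(n,d["camera_matrix"],d["R"],d["t"])
E
```

```text
pics
{'time': 0.0, 'joint_positions': array([-1.33608234e+00,  3.59512891e-01,  1.51144141e+00, -5.40053630e-06,
        1.27252128e+00, -1.15094132e-01]), 'qvel': array([ 1.99210331e-04,  1.14400709e-03, -1.28585762e-03,  5.98078524e-05,
        1.67614684e-04,  2.10853737e-03]), 'tau': array([ 4.91581814e-04, -5.15376377e+01, -2.70722651e+01,  6.74262713e-02,
        3.49566818e-02, -1.43422099e-04]), 'eef_pos': array([ 0.20545881, -0.56297115,  0.22180151]), 'tcp_rot': array([-9.39627622e-04,  9.84742663e-01,  1.74014369e-01, -5.88510798e-05]), 'force': array([ 0.57692022,  0.39235963, -0.46580163]), 'ft_torque': array([0.00028716, 0.00797394, 0.00775426]), 'grasp_force': 0.0, 'gripper_width': 0.08793398869460967}
top [[373.62785126   0.         255.56748857]
 [  0.         373.62785126 193.3254909 ]
 [  0.           0.           1.        ]] [[-0.0412719  -0.9991453   0.00230075]
 [-0.97419614  0.0397297  -0.22217882]
 [ 0.22189752 -0.01141113 -0.97500322]] [-0.1518911   0.54481032  1.42316193]
scene [[443.76021476   0.         250.90289741]
 [  0.         443.76021476 193.53848352]
 [  0.           0.           1.        ]] [[-0.76717062 -0.64132761  0.01217136]
 [-0.44987376  0.52442968 -0.72290186]
 [ 0.4572339  -0.56006465 -0.69084351]] [0.3000379  0.36997227 1.04537576]
```

View pics/top0.png

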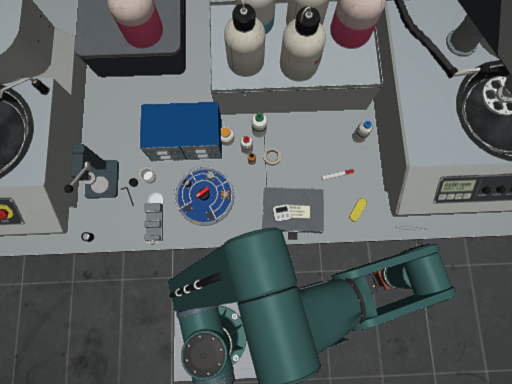

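View pics/scene0.png

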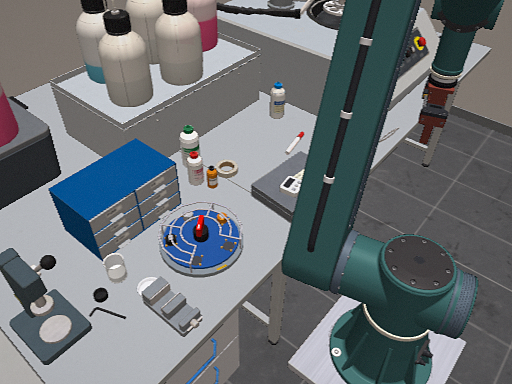

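The top view shows the carousel at about (204,195), the case at (293,209) with its lug at (293,236), the timer at (283,212) and the brush at (358,209). The dropper at about (252,158) and the beaker at (148,176) stand clear. Next I'll zoom in and measure.

```bash
cat > h.py <<'E'
import numpy as np,cv2,pickle
from rig import read_state, imaging
from scipy.spatial.transform import Rotation as Rn
def cloud(d):
    K=d["camera_matrix"];z=d["depth"];v,u=np.mgrid[:z.shape[0],:z.shape[1]]
    P=np.stack([(u-K[0,2])/K[0,0]*z,(v-K[1,2])/K[1,1]*z,z],-1)
    if "R" in d: return (P-d["t"])@d["R"]
    H=d["hand_eye"];T=d["T"];return (P@H[:3,:3].T+H[:3,3])@T[0].T+T[1]
def snap(n):
    s=read_state();d=imaging.snapshot(n)
    if n=="wrist":
        d["T"]=(Rn.from_quat(s["tcp_rot"],scalar_first=True).as_matrix(),s["eef_pos"])
    return d
def onplane(d,u,v,h):
    K=d["camera_matrix"];r=np.array([(u-K[0,2])/K[0,0],(v-K[1,2])/K[1,1],1])
    if "R" in d: R=d["R"].T;o=-R@d["t"]
    else:
        H=d["hand_eye"];T=d["T"];R=T[0]@H[:3,:3];o=T[0]@H[:3,3]+T[1]
    r=R@r;return o+r*(h-o[2])/r[2]
def tool(target,yaw):
    """delta from current pose to TCP target pointing down with tool y at world yaw; prints in move units"""
    s=read_state();R=Rn.from_quat(s["tcp_rot"],scalar_first=True)
    best=None
    for k in(0,np.pi):
        y=np.array([np.cos(yaw+k),np.sin(yaw+k),0]);z=np.array([0,0,-1.]);x=np.cross(y,z)
        rv=(R.inv()*Rn.from_matrix(np.stack([x,y,z],1))).as_rotvec()/(2*np.pi)
        print("d",(R.inv().apply(np.array(target)-s["eef_pos"])).round(4),"r",rv.round(4))
E
python3 - <<'E'
from h import *
d=pickle.load(open("top0.pkl","rb"));P=cloud(d)
for n,(u,v) in dict(lug=(293,236),timer=(280,213),lid=(310,225),lidc=(293,195),knob=(204,193),brush=(358,209),table=(250,205),drop=(252,158),beaker=(148,176)).items(): print(n,P[v,u].round(3))
x=P
m=(abs(P[...,2]-.052)<.006); 
n,l,st,c=cv2.connectedComponentsWithStats(m.astype(np.uint8))
for i in range(1,n):
    if st[i,4]>150: print(st[i]); q=P[l==i][:,:2].astype(np.float32);print(cv2.minAreaRect(q))
a=cv2.resize(d["img"][150:250,165:335],None,fx=4.7,fy=4.7,interpolation=cv2.INTER_CUBIC)
cv2.imwrite("pics/crop0.png",a)
E
```

```text
lug [ 0.365 -0.314  0.043]
timer [ 0.454 -0.266  0.068]
lid [ 0.405 -0.383  0.048]
lidc [ 0.528 -0.324  0.048]
knob [0.542 0.027 0.086]
brush [ 0.463 -0.582  0.036]
table [ 0.504 -0.15   0.002]
drop [ 0.684 -0.166  0.068]
beaker [0.637 0.265 0.025]
[ 262  187   62   53 2175]
((0.454704612493515, -0.31840014457702637), (0.2396129071712494, 0.20598968863487244), 84.9682846069336)
```

View pics/crop0.png

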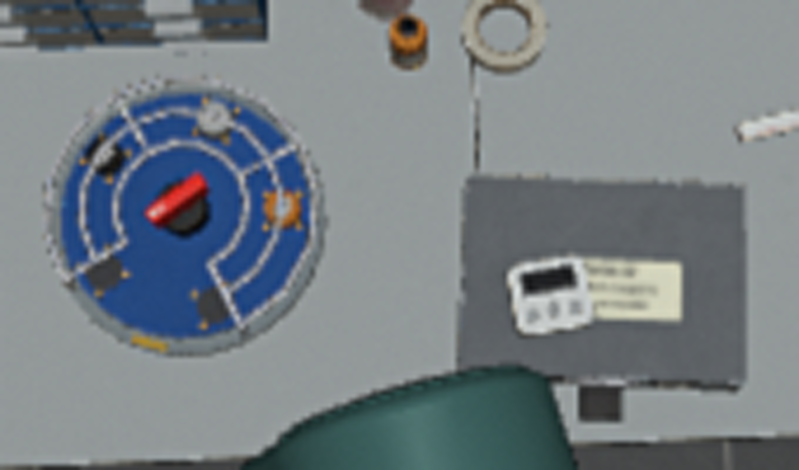

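The carousel's knob is at crop (177,200). Occupied bays are orange (282,207), grey (213,118) and a black one at (105,155). The bays at (105,273) and (210,305) look dark and need a check. The timer lies on the lid at (550,295), and the lug is at (600,402). I'll move to a wrist view above the case.

Run:
```python
from h import *
d=pickle.load(open("top0.pkl","rb"))
for u,v in((150,342),(177,200)): print(onplane(d,165+u/4.7,150+v/4.7,.016 if v>300 else .092))
print(imaging.snapshot("wrist")["hand_eye"].round(3))
tool([.42,-.27,.36],np.pi/2)
```

```text
[0.43666859 0.06623327 0.016     ]
[0.54263901 0.0317775  0.092     ]
[[-0.001 -0.957 -0.29   0.081]
 [ 1.    -0.001  0.001  0.   ]
 [-0.001 -0.29   0.957 -0.163]
 [ 0.     0.     0.     1.   ]]
d [ 0.302  -0.2021 -0.1377] r [-0.000e+00 -3.000e-04 -4.443e-01]
d [ 0.302  -0.2021 -0.1377] r [-0.0002  0.      0.0557]
```

Emit:
move_arm([
  {"dx": 0.302,"dy": -0.202,"dz": -0.138,"rz": 0.0557,"claw": 100},
  {"dx": 0.302,"dy": -0.202,"dz": -0.138,"rz": 0.0557,"claw": 100},
  {"dx": 0.302,"dy": -0.202,"dz": -0.138,"rz": 0.0557,"claw": 100},
  {"dx": 0.302,"dy": -0.202,"dz": -0.138,"rz": 0.0557,"claw": 100},
  {"dx": 0.302,"dy": -0.202,"dz": -0.138,"rz": 0.0557,"claw": 100},
  {"dx": 0.302,"dy": -0.202,"dz": -0.138,"rz": 0.0557,"claw": 100},
  {"dx": 0.302,"dy": -0.202,"dz": -0.138,"rz": 0.0557,"claw": 100},
  {"dx": 0.302,"dy": -0.202,"dz": -0.138,"rz": 0.0557,"claw": 100},
])

```text
$.motion[0]: bad value
```

Emit:
move_arm([
  {"dx": 0,"dy": 0,"dz": 0},
  {"dx": 0,"dy": 0,"dz": 0},
  {"dx": 0,"dy": 0,"dz": 0},
])

```text
$.motion[0]: bad value
```

Run:
```python
from h import *
for n in("wrist","top"):
    d=snap(n);pickle.dump(d,open(n+"1.pkl","wb"));cv2.imwrite(f"pics/{n}1.png",d["img"])
```

```text
(no output)
```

View pics/wrist1.png

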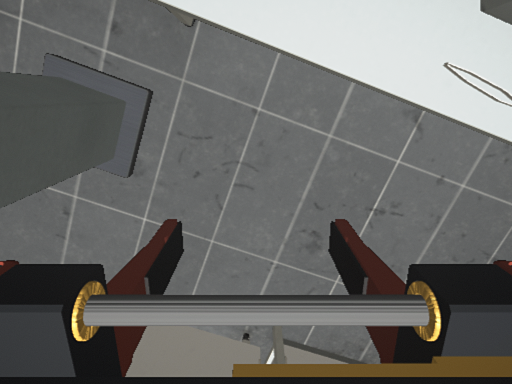

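The arm has not moved: both calls were refused, and this view shows only the floor. I'll give every field in each row.

Emit:
move_arm([
  {"dx": 0.302,"dy": -0.202,"dz": -0.138,"rx": 0,"ry": 0,"rz": 0.056,"claw": 100},
  {"dx": 0.302,"dy": -0.202,"dz": -0.138,"rx": 0,"ry": 0,"rz": 0.056,"claw": 100},
  {"dx": 0.302,"dy": -0.202,"dz": -0.138,"rx": 0,"ry": 0,"rz": 0.056,"claw": 100},
  {"dx": 0.302,"dy": -0.202,"dz": -0.138,"rx": 0,"ry": 0,"rz": 0.056,"claw": 100},
  {"dx": 0.302,"dy": -0.202,"dz": -0.138,"rx": 0,"ry": 0,"rz": 0.056,"claw": 100},
  {"dx": 0.302,"dy": -0.202,"dz": -0.138,"rx": 0,"ry": 0,"rz": 0.056,"claw": 100},
  {"dx": 0.302,"dy": -0.202,"dz": -0.138,"rx": 0,"ry": 0,"rz": 0.056,"claw": 100},
  {"dx": 0.302,"dy": -0.202,"dz": -0.138,"rx": 0,"ry": 0,"rz": 0.056,"claw": 100},
])

```text
time: 1.05
eef_pos: [0.4213, -0.2682, 0.3619]
tcp_rot: [0.0, 1.0, -0.001, 0.001]
force: [0.4, -0.9, -0.9]
gripper_width: 0.0879
grasp_force: 0.0
```

Run:
```python
from h import *
print(read_state()["qvel"].round(3))
for n in("wrist","top"):
    d=snap(n);pickle.dump(d,open(n+"1.pkl","wb"));cv2.imwrite(f"pics/{n}1b.png",d["img"])
```

```text
[ 0.713 -0.044 -0.258 -0.012  0.301  0.705]
```

View pics/wrist1b.png

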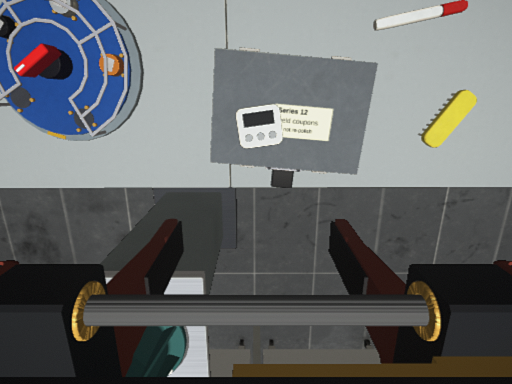

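The wrist view shows the lid with corners near (216,49), (377,64), (358,174) and (211,160). The lug is at (283,178), the timer at (260,127) and the brush at (450,118). I'll measure once the arm is at rest.

Run:
```python
from h import *
for i in range(3): d=snap("wrist")
print(read_state()["qvel"].round(3),d["T"][1])
pickle.dump(d,open("wrist1.pkl","wb"))
P=cloud(d);hsv=cv2.cvtColor(d["img"],cv2.COLOR_BGR2HSV)
def comp(m,name,amin=60):
    m=m.astype(np.uint8);n,l,st,c=cv2.connectedComponentsWithStats(m)
    for i in range(1,n):
        if st[i,4]>amin:
            q=P[l==i];r=cv2.minAreaRect(q[:,:2].astype(np.float32));print(name,st[i],"z",np.median(q[:,2]).round(4),"c",np.round(r[0],4),np.round(r[1],4),round(r[2],1))
Z=P[...,2]
roi=np.zeros(Z.shape,bool);roi[:200]=1
comp(roi&(Z>.066)&(Z<.085),"timer")
comp(roi&(Z>.043)&(Z<.085),"lid",500)
m=cv2.morphologyEx((roi&(Z>.043)&(Z<.085)).astype(np.uint8),cv2.MORPH_OPEN,np.ones((31,31)))
comp(m,"lidopen",500)
comp(roi&(Z>.03)&(Z<.06)&(hsv[...,2]<75),"lug",80)
comp(roi&(Z<.06)&(Z>-.0)&(hsv[...,1]>120)&(abs(hsv[...,0].astype(int)-28)<6),"brush/dash",40)
print("table z",np.median(Z[20:50,160:200]))
```

```text
[-0.028  0.009  0.009  0.001  0.001  0.003] [ 0.42028217 -0.27007086  0.36075464]
timer [ 23  43  35  33 324] z 0.0759 c [0.5458 0.0297] [0.0125 0.0558] 47.1
timer [ 234  103   47   45 1751] z 0.073 c [ 0.459 -0.273] [0.06   0.0659] 7.7
lid [   0    0  126  136 3098] z 0.0585 c [0.5408 0.0131] [0.1867 0.1868] 83.5
lid [ 23  43  44  35 804] z 0.0636 c [0.5436 0.0264] [0.0242 0.0556] 51.1
lid [  209    47   168   141 18245] z 0.0531 c [ 0.4579 -0.3191] [0.2402 0.2048] 85.0
lidopen [ 264   54   33   31 1023] z 0.053 c [ 0.5389 -0.3064] [0.0415 0.0478] 0.3
lidopen [ 255  106   72   52 3238] z 0.0535 c [ 0.4471 -0.3258] [0.0792 0.1132] 0.4
lidopen [328 114  31  32 992] z 0.0528 c [ 0.4508 -0.4068] [0.0502 0.0487] 2.8
lug [  0  11  14  26 225] z 0.0451 c [0.6014 0.0964] [0.02   0.0323] 80.6
lug [ 49  46  22  32 303] z 0.0457 c [0.5503 0.0235] [0.0235 0.0453] 86.9
lug [  8  86  20  20 264] z 0.0314 c [0.5009 0.1037] [0.0283 0.0293] 27.9
lug [270 169  22  19 349] z 0.046 c [ 0.3709 -0.3116] [0.0349 0.0296] 84.8
brush/dash [ 421   89   55   58 1381] z 0.031 c [ 0.466 -0.582] [0.0347 0.0983] 56.8
table z 0.0011119100966822393
```

Emit:
move_arm([
  {"dx": 0.039,"dy": 0.003,"dz": 0.1,"rx": 0,"ry": 0,"rz": -0.021,"claw": 100},
  {"dx": 0.039,"dy": 0.003,"dz": 0.1,"rx": 0,"ry": 0,"rz": -0.021,"claw": 100},
  {"dx": 0.039,"dy": 0.003,"dz": 0.15,"rx": 0,"ry": 0,"rz": -0.021,"claw": 100},
  {"dx": 0.039,"dy": 0.003,"dz": 0.2,"rx": 0,"ry": 0,"rz": -0.021,"claw": 100},
  {"dx": 0.039,"dy": 0.003,"dz": 0.25,"rx": 0,"ry": 0,"rz": -0.021,"claw": 100},
  {"dx": 0.039,"dy": 0.003,"dz": 0.25,"rx": 0,"ry": 0,"rz": -0.021,"claw": 100},
  {"dx": 0.039,"dy": 0.003,"dz": 0.25,"rx": 0,"ry": 0,"rz": -0.021,"claw": 100},
])

```text
time: 2.0
eef_pos: [0.4572, -0.2736, 0.1093]
tcp_rot: [-0.001, 0.998, 0.064, -0.002]
force: [-0.1, -0.6, 0.1]
gripper_width: 0.0874
grasp_force: 0.0
```

Run:
```python
from h import *
for i in range(2): d=snap("wrist")
print(d["T"][1])
P=cloud(d);Z=P[...,2];m=((Z>.066)&(Z<.085)).astype(np.uint8);m[250:]=0
n,l,st,c=cv2.connectedComponentsWithStats(m)
for i in range(1,n):
    if st[i,4]>300: q=P[l==i];r=cv2.minAreaRect(q[:,:2].astype(np.float32));print(st[i],q[:,2].mean(),r)
tool([.459,-.273,.057],np.deg2rad(97.7))
```

```text
[ 0.45887611 -0.27455791  0.11125326]
[ 208  170   92   79 6836] 0.07290365580343328 ((0.4590654671192169, -0.2730852961540222), (0.059893444180488586, 0.06602869182825089), 7.688251495361328)
d [-0.0008 -0.0023  0.0554] r [-4.000e-04 -5.000e-04  4.991e-01]
d [-0.0008 -0.0023  0.0554] r [ 0.0003 -0.0003 -0.0009]
```

Emit:
move_arm([
  {"dx": 0,"dy": -0.002,"dz": 0.03,"rx": 0,"ry": 0,"rz": 0,"claw": 100},
  {"dx": 0,"dy": -0.002,"dz": 0.052,"rx": 0,"ry": 0,"rz": 0,"claw": 100},
  {"dx": 0,"dy": -0.002,"dz": 0.052,"rx": 0,"ry": 0,"rz": 0,"claw": 100},
  {"dx": 0,"dy": -0.002,"dz": 0.052,"rx": 0,"ry": 0,"rz": 0,"claw": 50},
  {"dx": 0,"dy": -0.002,"dz": 0.052,"rx": 0,"ry": 0,"rz": 0,"claw": 50},
  {"dx": 0,"dy": -0.002,"dz": 0.052,"rx": 0,"ry": 0,"rz": 0,"claw": 50},
  {"dx": 0,"dy": -0.002,"dz": 0.052,"rx": 0,"ry": 0,"rz": 0,"claw": 50},
  {"dx": 0,"dy": -0.002,"dz": 0.052,"rx": 0,"ry": 0,"rz": 0,"claw": 50},
], newtons=20)

```text
time: 2.9
eef_pos: [0.4599, -0.2724, 0.0602]
tcp_rot: [0.001, 0.998, 0.065, 0.001]
force: [-1.6, 1.0, 7.6]
gripper_width: 0.0658
grasp_force: 20.0
```

Emit:
move_arm([
  {"dx": 0,"dy": 0,"dz": -0.03,"rx": 0,"ry": 0,"rz": 0,"claw": 50},
  {"dx": 0,"dy": 0,"dz": -0.06,"rx": 0,"ry": 0,"rz": 0,"claw": 50},
  {"dx": 0.008,"dy": -0.04,"dz": -0.06,"rx": 0,"ry": 0,"rz": 0,"claw": 50},
  {"dx": 0.008,"dy": -0.08,"dz": -0.06,"rx": 0,"ry": 0,"rz": 0,"claw": 50},
  {"dx": 0.008,"dy": -0.12,"dz": -0.06,"rx": 0,"ry": 0,"rz": 0,"claw": 50},
  {"dx": 0.008,"dy": -0.138,"dz": -0.06,"rx": 0,"ry": 0,"rz": 0,"claw": 50},
  {"dx": 0.008,"dy": -0.138,"dz": -0.06,"rx": 0,"ry": 0,"rz": 0,"claw": 50},
])

```text
time: 3.6
eef_pos: [0.4477, -0.1311, 0.1189]
tcp_rot: [-0.001, 0.998, 0.066, -0.0]
force: [-0.0, -0.8, -0.8]
gripper_width: 0.0658
grasp_force: 20.0
```

Emit:
move_arm([
  {"dx": 0,"dy": 0,"dz": 0.04,"rx": 0,"ry": 0,"rz": 0,"claw": 50},
  {"dx": 0,"dy": 0,"dz": 0.08,"rx": 0,"ry": 0,"rz": 0,"claw": 50},
  {"dx": 0,"dy": 0,"dz": 0.1,"rx": 0,"ry": 0,"rz": 0,"claw": 50},
  {"dx": 0,"dy": 0,"dz": 0.1,"rx": 0,"ry": 0,"rz": 0,"claw": 50},
  {"dx": 0,"dy": 0,"dz": 0.1,"rx": 0,"ry": 0,"rz": 0,"claw": 50},
])

```text
time: 4.1
eef_pos: [0.4494, -0.1344, 0.0189]
tcp_rot: [0.0, 0.998, 0.065, -0.0]
force: [0.1, -0.2, 0.3]
gripper_width: 0.0656
grasp_force: 20.0
```

Emit:
move_arm([
  {"dx": 0,"dy": 0,"dz": 0.005,"rx": 0,"ry": 0,"rz": 0,"claw": 50},
  {"dx": 0,"dy": 0,"dz": 0.009,"rx": 0,"ry": 0,"rz": 0,"claw": 50},
  {"dx": 0,"dy": 0,"dz": 0.011,"rx": 0,"ry": 0,"rz": 0,"claw": 50},
  {"dx": 0,"dy": 0,"dz": 0.011,"rx": 0,"ry": 0,"rz": 0,"claw": 50},
])

```text
time: 4.5
eef_pos: [0.4494, -0.1338, 0.0081]
tcp_rot: [0.0, 0.998, 0.065, 0.001]
force: [0.1, -0.7, 1.0]
gripper_width: 0.066
grasp_force: 20.0
```

Emit:
move_arm([
  {"dx": 0,"dy": 0,"dz": 0.001,"rx": 0,"ry": 0,"rz": 0,"claw": 92},
  {"dx": 0,"dy": 0,"dz": 0.001,"rx": 0,"ry": 0,"rz": 0,"claw": 92},
  {"dx": 0,"dy": 0,"dz": 0.001,"rx": 0,"ry": 0,"rz": 0,"claw": 92},
  {"dx": 0,"dy": 0,"dz": -0.02,"rx": 0,"ry": 0,"rz": 0,"claw": 92},
  {"dx": 0,"dy": 0,"dz": -0.07,"rx": 0,"ry": 0,"rz": 0,"claw": 92},
  {"dx": 0,"dy": -0.05,"dz": -0.12,"rx": 0,"ry": 0,"rz": 0.021,"claw": 50},
  {"dx": 0,"dy": -0.1,"dz": -0.17,"rx": 0,"ry": 0,"rz": 0.021,"claw": 50},
  {"dx": 0,"dy": -0.15,"dz": -0.22,"rx": 0,"ry": 0,"rz": 0.021,"claw": 50},
])

```text
time: 5.3
eef_pos: [0.4346, -0.0274, 0.1852]
tcp_rot: [-0.0, 1.0, -0.002, 0.0]
force: [1.3, -0.6, -0.4]
gripper_width: 0.0607
grasp_force: 0.0
```

Run:
```python
from h import *
for i in range(4): d=snap("wrist")
print(read_state()["qvel"].round(3),d["T"][1])
pickle.dump(d,open("wrist2.pkl","wb"));cv2.imwrite("pics/wrist2.png",d["img"])
```

```text
[-0.033  0.04   0.019 -0.005 -0.009 -0.004] [ 0.43630302 -0.02731596  0.18570408]
```

View pics/wrist2.png

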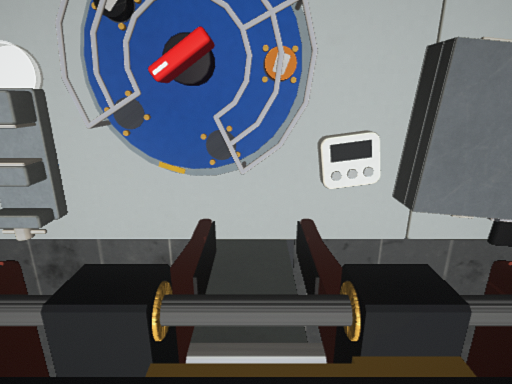

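The timer lies flat on the worktop at (350,160). The red knob bar runs from (152,74) to (212,35), orange is at (282,63), black at (118,5) and the yellow dash at (172,167). The dark marks at (130,112) and (218,146) look like empty bays, so I'll check their heights.

Run:
```python
from h import *
d=pickle.load(open("wrist2.pkl","rb"));P=cloud(d);hsv=cv2.cvtColor(d["img"],cv2.COLOR_BGR2HSV).astype(int);Z=P[...,2]
for n,u,v in(("bay",130,112),("bay",218,146),("blue",180,140)): print(n,np.median(P[v-3:v+4,u-3:u+4].reshape(-1,3),0).round(4))
H,S,V=hsv[...,0],hsv[...,1],hsv[...,2]
m=(S>150)&((H<6)|(H>174))&(V>120)&(Z>.085);q=P[m];r=cv2.minAreaRect(q[:,:2].astype(np.float32));print("knob",len(q),np.median(q[:,2]),r)
m=(abs(H-25)<6)&(S>120)&(Z<.02)&(Z>.005);m[:150]=0;dash=P[m].mean(0);print("dash",m.sum(),dash)
m=(abs(H-13)<6)&(S>150)&(Z>.04);q=P[m];m2=m.copy();print("orange",m.sum(),cv2.minAreaRect(q[:,:2].astype(np.float32)),np.median(q[:,2]))
ax=np.array(r[0])
# turntable rim circle fit: blue pixels boundary
b=((abs(H-112)<10)&(S>150)&(abs(Z-.03)<.01)).astype(np.uint8)
q=P[b>0][:,:2].astype(np.float32);h=cv2.convexHull(q)[:,0]
from scipy.optimize import least_squares
# d: top image full view for circle
t=pickle.load(open("top1.pkl","rb"))
for nm,dd in(("wrist1",pickle.load(open("wrist1.pkl","rb"))),("top0",pickle.load(open("top0.pkl","rb")))):
    PP=cloud(dd);hs=cv2.cvtColor(dd["img"],cv2.COLOR_BGR2HSV).astype(int)
f=least_squares(lambda p:np.hypot(*(h-p).T)-.108,ax,loss="soft_l1",f_scale=.002);print("circle",f.x,"res",np.abs(f.fun).mean())
for o in(ax,f.x): print("window dir deg",np.degrees(np.arctan2(*(dash[:2]-o)[::-1])))
for u,v in((282,63),(118,5),(130,112),(218,146)):
    p=onplane(d,u,v,.048 if v<70 else .03)[:2]; e=p-f.x;print(u,v,p,np.hypot(*e),np.degrees(np.arctan2(e[1],e[0])))
```

```text
bay [0.502  0.1025 0.0314]
bay [0.4669 0.0128 0.0313]
blue [0.4732 0.0529 0.0307]
knob 1167 0.09266589359087193 ((0.5188280344009399, -0.021959953010082245), (0.10099763423204422, 0.16243095695972443), 0.3444427251815796)
dash 132 [0.44041394 0.06828827 0.01746308]
orange 1454 ((0.5144556760787964, 0.0005008578300476074), (0.2397344410419464, 0.14844807982444763), 23.066852569580078) 0.29151055565979084
circle [0.55048602 0.0346302 ] res 0.0027020446056778215
window dir deg 130.98644305935386
window dir deg 162.99730694670714
282 63 [ 0.54747723 -0.05200166] 0.08668409327550186 -91.98912839675646
118 5 [0.59531328 0.09527006] 0.07541005349966494 53.526803037593496
130 112 [0.50196643 0.10294573] 0.08379237848947554 125.38342903459782
218 146 [0.46666396 0.01292991] 0.08658545185806464 -165.48563185579016
```

Run:
```python
from h import *
from scipy.optimize import least_squares
for f in("wrist2.pkl","wrist1.pkl"):
    d=pickle.load(open(f,"rb"));P=cloud(d);hsv=cv2.cvtColor(d["img"],cv2.COLOR_BGR2HSV).astype(int);Z=P[...,2]
    H,S,V=hsv[...,0],hsv[...,1],hsv[...,2]
    def big(m,nm):
        m=m.copy();m[175:]=0;n,l,st,c=cv2.connectedComponentsWithStats(m.astype(np.uint8));i=1+np.argmax(st[1:,4]);q=P[l==i];r=cv2.minAreaRect(q[:,:2].astype(np.float32));print(nm,st[i],np.median(q[:,2]).round(4),np.round(r[0],4),np.round(r[1],4),round(r[2],1));return q,r
    carou=np.zeros(Z.shape,bool);carou[:,:320 if f=="wrist2.pkl" else 140]=1
    big(carou&((H<8)|(H>172))&(S>150)&(Z>.082)&(Z<.11),"knob")
    big(carou&(abs(H-13)<7)&(S>130)&(Z>.035)&(Z<.06),"orange")
    big(carou&(abs(H-25)<7)&(S>100)&(Z>.0)&(Z<.025),"dash")
    big(carou&(V<60)&(Z>.040)&(Z<.055),"black")
    big(carou&(S<40)&(V>150)&(Z>.040)&(Z<.053),"grey/guard")
    # bays' dark squares
    big(carou&(S<60)&(V<110)&(abs(Z-.031)<.004),"empty")
    b=carou&(abs(H-112)<12)&(S>130)&(abs(Z-.03)<.006)
    h=cv2.convexHull(P[b][:,:2].astype(np.float32))[:,0]
    h=h[h[:,0]<.53]
    s=least_squares(lambda p:np.hypot(*(h-p).T)-.108,[.545,.03],loss="soft_l1",f_scale=.001);print("circ",s.x,np.abs(s.fun).mean())
```

```text
knob [ 148   27   64   55 1335] 0.0925 [0.5495 0.0344] [0.0143 0.0554] 35.0
orange [265  47  13  33 260] 0.0489 [ 0.5477 -0.041 ] [0.0106 0.0274] 85.6
dash [159 162  26  12 139] 0.0174 [0.4402 0.0683] [0.0296 0.0065] 73.2
black [103   0  28  20 338] 0.0485 [0.592  0.0968] [0.0105 0.0257] 28.3
grey/guard [281  53   9  21  93] 0.0492 [ 0.5469 -0.0546] [0.0056 0.0176] 78.7
empty [113 100  32  29 603] 0.0312 [0.498  0.1022] [0.0244 0.0307] 31.1
circ [0.5509502 0.0344029] 0.0002792316620070074
knob [ 11  42  40  33 552] 0.0922 [0.5496 0.033 ] [0.0144 0.0547] 34.7
orange [104  52  17  22 195] 0.0482 [ 0.5481 -0.0568] [0.0183 0.0291] 87.1
dash [ 45 130  19   8  65] 0.0175 [0.4407 0.0679] [0.0293 0.006 ] 73.4
black [  0  14  10  22 166] 0.0469 [0.5984 0.0926] [0.011  0.0284] 73.6
grey/guard [ 47   0  19  12 123] 0.0492 [0.6223 0.0108] [0.0266 0.0103] 64.3
empty [  8  85  22  22 298] 0.0313 [0.5011 0.1039] [0.0288 0.0292] 31.8
circ [0.55172783 0.03359736] 0.0014277128597986013
```

Empty bays are confirmed, so there are two specimens: one black and orange. Results:
- The axis is (0.550, 0.034).
- The bar lies at 125.3° and the window at 163°.
- Black sits at 53.4°, so it needs +109.6°. Orange then needs +144°.

Next, the lid.

Emit:
move_arm([
  {"dx": -0.02,"dy": 0.05,"dz": 0.0,"rx": 0,"ry": 0,"rz": 0.014,"claw": 65},
  {"dx": -0.03,"dy": 0.1,"dz": 0.0,"rx": 0,"ry": 0,"rz": 0.014,"claw": 65},
  {"dx": -0.04,"dy": 0.145,"dz": 0.0,"rx": 0,"ry": 0,"rz": 0.014,"claw": 65},
  {"dx": -0.055,"dy": 0.19,"dz": 0.0,"rx": 0,"ry": 0,"rz": 0.014,"claw": 65},
  {"dx": -0.065,"dy": 0.235,"dz": 0.01,"rx": 0,"ry": 0,"rz": 0.014,"claw": 65},
  {"dx": -0.073,"dy": 0.284,"dz": 0.02,"rx": 0,"ry": 0,"rz": 0.014,"claw": 65},
  {"dx": -0.073,"dy": 0.284,"dz": 0.06,"rx": 0,"ry": 0,"rz": 0.014,"claw": 65},
  {"dx": -0.073,"dy": 0.284,"dz": 0.06,"rx": 0,"ry": 0,"rz": 0.014,"claw": 65},
])

```text
time: 6.3
eef_pos: [0.3573, -0.3115, 0.1185]
tcp_rot: [-0.004, 0.999, -0.047, -0.004]
force: [-0.8, 0.6, -0.4]
gripper_width: 0.0573
grasp_force: 0.0
```

Run:
```python
from h import *
for i in range(3): s=read_state(); snap("top")
tool([.3628,-.3107,.021],np.deg2rad(85))
```

```text
d [ 0.0022 -0.001   0.1022] r [0.0005 0.0005 0.4995]
d [ 0.0022 -0.001   0.1022] r [-0.0003  0.0003 -0.0005]
```

Emit:
move_arm([
  {"dx": 0.002,"dy": -0.001,"dz": 0.04,"rx": 0,"ry": 0,"rz": 0,"claw": 65},
  {"dx": 0.002,"dy": -0.001,"dz": 0.075,"rx": 0,"ry": 0,"rz": 0,"claw": 65},
  {"dx": 0.002,"dy": -0.001,"dz": 0.101,"rx": 0,"ry": 0,"rz": 0,"claw": 65},
  {"dx": 0.002,"dy": -0.001,"dz": 0.101,"rx": 0,"ry": 0,"rz": 0,"claw": 65},
  {"dx": 0.002,"dy": -0.001,"dz": 0.101,"rx": 0,"ry": 0,"rz": 0,"claw": 25},
  {"dx": 0.002,"dy": -0.001,"dz": 0.101,"rx": 0,"ry": 0,"rz": 0,"claw": 25},
  {"dx": 0.002,"dy": -0.001,"dz": 0.101,"rx": 0,"ry": 0,"rz": 0,"claw": 25},
  {"dx": 0.002,"dy": -0.001,"dz": 0.101,"rx": 0,"ry": 0,"rz": 0,"claw": 25},
], newtons=12)

```text
time: 7.25
eef_pos: [0.3647, -0.3114, 0.0243]
tcp_rot: [0.0, 0.999, -0.045, 0.001]
force: [1.5, 4.6, 5.9]
gripper_width: 0.0358
grasp_force: 12.0
```

Emit:
move_arm([
  {"dx": 0.002,"dy": 0,"dz": -0.02,"rx": 0,"ry": 0,"rz": 0,"claw": 25},
  {"dx": 0.007,"dy": 0,"dz": -0.041,"rx": 0,"ry": 0,"rz": 0,"claw": 25},
  {"dx": 0.022,"dy": 0,"dz": -0.079,"rx": 0,"ry": 0,"rz": 0,"claw": 25},
  {"dx": 0.045,"dy": 0,"dz": -0.114,"rx": 0,"ry": 0,"rz": 0,"claw": 25},
  {"dx": 0.074,"dy": 0,"dz": -0.143,"rx": 0,"ry": 0,"rz": 0,"claw": 25},
  {"dx": 0.109,"dy": 0,"dz": -0.165,"rx": 0,"ry": 0,"rz": 0,"claw": 25},
  {"dx": 0.148,"dy": 0,"dz": -0.18,"rx": 0,"ry": 0,"rz": 0,"claw": 25},
  {"dx": 0.148,"dy": 0,"dz": -0.18,"rx": 0,"ry": 0,"rz": 0,"claw": 25},
])

```text
time: 8.05
eef_pos: [0.5165, -0.3246, 0.2072]
tcp_rot: [0.001, 0.999, -0.044, 0.004]
force: [-2.3, 4.9, 12.2]
gripper_width: 0.036
grasp_force: 12.0
```

Emit:
move_arm([
  {"dx": 0.02,"dy": 0,"dz": -0.004,"rx": 0,"ry": 0,"rz": 0,"claw": 25},
  {"dx": 0.041,"dy": 0,"dz": -0.007,"rx": 0,"ry": 0,"rz": 0,"claw": 25},
  {"dx": 0.062,"dy": 0,"dz": -0.006,"rx": 0,"ry": 0,"rz": 0,"claw": 25},
  {"dx": 0.082,"dy": 0,"dz": -0.004,"rx": 0,"ry": 0,"rz": 0,"claw": 25},
  {"dx": 0.11,"dy": 0,"dz": 0.003,"rx": 0,"ry": 0,"rz": 0,"claw": 25},
  {"dx": 0.11,"dy": 0,"dz": 0.003,"rx": 0,"ry": 0,"rz": 0,"claw": 25},
  {"dx": 0.11,"dy": 0,"dz": 0.003,"rx": 0,"ry": 0,"rz": 0,"claw": 25},
])

```text
time: 8.75
eef_pos: [0.6233, -0.3338, 0.2018]
tcp_rot: [-0.0, 0.999, -0.044, 0.003]
force: [2.4, 5.4, 5.3]
gripper_width: 0.0359
grasp_force: 12.0
```

Emit:
move_arm([
  {"dx": 0,"dy": 0,"dz": 0,"rx": 0,"ry": 0,"rz": 0,"claw": 65},
  {"dx": 0,"dy": 0,"dz": 0,"rx": 0,"ry": 0,"rz": 0,"claw": 65},
  {"dx": 0,"dy": 0,"dz": -0.03,"rx": 0,"ry": 0,"rz": 0,"claw": 65},
  {"dx": -0.02,"dy": 0,"dz": -0.07,"rx": 0,"ry": 0,"rz": 0,"claw": 65},
  {"dx": -0.06,"dy": -0.02,"dz": -0.08,"rx": 0,"ry": 0,"rz": 0,"claw": 65},
  {"dx": -0.11,"dy": -0.04,"dz": -0.08,"rx": 0,"ry": 0,"rz": 0,"claw": 65},
  {"dx": -0.16,"dy": -0.06,"dz": -0.08,"rx": 0,"ry": 0,"rz": 0,"claw": 65},
  {"dx": -0.2,"dy": -0.1,"dz": -0.08,"rx": 0,"ry": 0,"rz": 0,"claw": 65},
])

```text
time: 9.55
eef_pos: [0.4367, -0.2273, 0.2797]
tcp_rot: [0.001, 0.999, -0.046, -0.0]
force: [-0.7, 0.4, 0.2]
gripper_width: 0.0566
grasp_force: 0.0
```

Run:
```python
from h import *
for i in range(3): d=snap("wrist")
cv2.imwrite("pics/wrist3.png",d["img"]);pickle.dump(d,open("wrist3.pkl","wb"))
print(d["T"][1]); tool([.55,.0343,.2],np.deg2rad(-145))
```

```text
[ 0.43287729 -0.22207835  0.27868092]
d [ 0.09   -0.2684  0.0797] r [0.     0.0003 0.1385]
d [ 0.09   -0.2684  0.0797] r [-0.0004  0.     -0.3615]
```

View pics/wrist3.png

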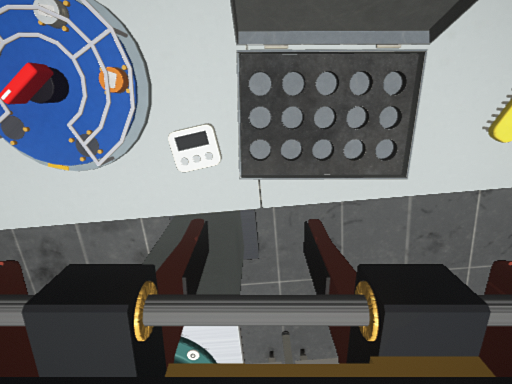

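The lid stays open. The case interior is visible at (240–425, 50–178), with circles printed on its floor, and the timer is undisturbed at (195,147). Now the knob.

Emit:
move_arm([
  {"dx": 0.015,"dy": -0.045,"dz": 0.01,"rx": 0,"ry": 0,"rz": 0.023,"claw": 45},
  {"dx": 0.03,"dy": -0.09,"dz": 0.02,"rx": 0,"ry": 0,"rz": 0.046,"claw": 45},
  {"dx": 0.045,"dy": -0.135,"dz": 0.04,"rx": 0,"ry": 0,"rz": 0.069,"claw": 45},
  {"dx": 0.06,"dy": -0.18,"dz": 0.06,"rx": 0,"ry": 0,"rz": 0.092,"claw": 45},
  {"dx": 0.075,"dy": -0.225,"dz": 0.08,"rx": 0,"ry": 0,"rz": 0.115,"claw": 45},
  {"dx": 0.09,"dy": -0.268,"dz": 0.08,"rx": 0,"ry": 0,"rz": 0.1385,"claw": 45},
  {"dx": 0.09,"dy": -0.268,"dz": 0.1,"rx": 0,"ry": 0,"rz": 0.1385,"claw": 45},
  {"dx": 0.09,"dy": -0.268,"dz": 0.1,"rx": 0,"ry": 0,"rz": 0.1385,"claw": 45},
])

```text
time: 10.5
eef_pos: [0.5542, 0.034, 0.1772]
tcp_rot: [0.0, 0.887, -0.461, -0.001]
force: [0.4, 0.1, -0.4]
gripper_width: 0.0394
grasp_force: 0.0
```

```bash
cat > knob.py <<'E'
from h import *
for i in range(3): d=snap("wrist")
P=cloud(d);hsv=cv2.cvtColor(d["img"],cv2.COLOR_BGR2HSV).astype(int);Z=P[...,2];H,S,V=[hsv[...,i] for i in range(3)]
m=((H<8)|(H>172))&(S>150)&(Z>.082)&(Z<.11)&(np.hypot(P[...,0]-.55,P[...,1]-.034)<.05)
q=P[m];r=cv2.minAreaRect(q[:,:2].astype(np.float32)) if len(q) else 0;print(d["T"][1],"knob",len(q),r)
E
python3 - <<'E'
from knob import *
tool([.55,.0343,.067],np.deg2rad(-145))
E
```

```text
[0.55393829 0.03133902 0.17927921] knob 870 ((0.5498290657997131, 0.034225769340991974), (0.013502102345228195, 0.05552608519792557), 35.188419342041016)
d [-0.0054  0.0013  0.113 ] r [ 0.     -0.0001  0.0001]
d [-0.0054  0.0013  0.113 ] r [ 2.000e-04  0.000e+00 -4.999e-01]
```

Emit:
move_arm([
  {"dx": -0.005,"dy": 0.001,"dz": 0.04,"rx": 0,"ry": 0,"rz": 0,"claw": 45},
  {"dx": -0.005,"dy": 0.001,"dz": 0.08,"rx": 0,"ry": 0,"rz": 0,"claw": 45},
  {"dx": -0.005,"dy": 0.001,"dz": 0.112,"rx": 0,"ry": 0,"rz": 0,"claw": 45},
  {"dx": -0.005,"dy": 0.001,"dz": 0.112,"rx": 0,"ry": 0,"rz": 0,"claw": 45},
  {"dx": -0.005,"dy": 0.001,"dz": 0.112,"rx": 0,"ry": 0,"rz": 0,"claw": 5},
  {"dx": -0.005,"dy": 0.001,"dz": 0.112,"rx": 0,"ry": 0,"rz": 0,"claw": 5},
  {"dx": -0.005,"dy": 0.001,"dz": 0.112,"rx": 0,"ry": 0,"rz": 0,"claw": 5},
  {"dx": -0.005,"dy": 0.001,"dz": 0.112,"rx": 0,"ry": 0,"rz": 0,"claw": 5},
], newtons=30)

```text
time: 11.45
eef_pos: [0.5491, 0.0336, 0.0695]
tcp_rot: [0.001, 0.887, -0.461, 0.0]
force: [-4.9, -6.7, 6.2]
gripper_width: 0.0139
grasp_force: 30.0
```

Emit:
move_arm([
  {"dx": 0,"dy": 0,"dz": 0,"rx": 0,"ry": 0,"rz": -0.02,"claw": 5},
  {"dx": 0,"dy": 0,"dz": 0,"rx": 0,"ry": 0,"rz": -0.04,"claw": 5},
  {"dx": 0,"dy": 0,"dz": 0,"rx": 0,"ry": 0,"rz": -0.06,"claw": 5},
  {"dx": 0,"dy": 0,"dz": 0,"rx": 0,"ry": 0,"rz": -0.08,"claw": 5},
  {"dx": 0,"dy": 0,"dz": 0,"rx": 0,"ry": 0,"rz": -0.1,"claw": 5},
  {"dx": 0,"dy": 0,"dz": 0,"rx": 0,"ry": 0,"rz": -0.12,"claw": 5},
  {"dx": 0,"dy": 0,"dz": 0,"rx": 0,"ry": 0,"rz": -0.14,"claw": 5},
  {"dx": 0,"dy": 0,"dz": 0,"rx": 0,"ry": 0,"rz": -0.16,"claw": 5},
])

```text
time: 12.25
eef_pos: [0.5497, 0.0347, 0.0695]
tcp_rot: [0.0, 1.0, 0.025, 0.0]
force: [-4.3, -1.7, 6.2]
gripper_width: 0.0138
grasp_force: 30.0
```

Emit:
move_arm([
  {"dx": 0,"dy": 0,"dz": 0,"rx": 0,"ry": 0,"rz": -0.02,"claw": 5},
  {"dx": 0,"dy": 0,"dz": 0,"rx": 0,"ry": 0,"rz": -0.04,"claw": 5},
  {"dx": 0,"dy": 0,"dz": 0,"rx": 0,"ry": 0,"rz": -0.06,"claw": 5},
  {"dx": 0,"dy": 0,"dz": 0,"rx": 0,"ry": 0,"rz": -0.08,"claw": 5},
  {"dx": 0,"dy": 0,"dz": 0,"rx": 0,"ry": 0,"rz": -0.1,"claw": 5},
  {"dx": 0,"dy": 0,"dz": 0,"rx": 0,"ry": 0,"rz": -0.12,"claw": 5},
  {"dx": 0,"dy": 0,"dz": 0,"rx": 0,"ry": 0,"rz": -0.144,"claw": 5},
  {"dx": 0,"dy": 0,"dz": 0,"rx": 0,"ry": 0,"rz": -0.144,"claw": 5},
])

```text
time: 13.05
eef_pos: [0.5492, 0.0356, 0.0695]
tcp_rot: [-0.0, 0.888, 0.459, 0.0]
force: [-5.0, 2.1, 7.8]
gripper_width: 0.014
grasp_force: 30.0
```

Emit:
move_arm([
  {"dx": 0,"dy": 0,"dz": 0,"rx": 0,"ry": 0,"rz": 0,"claw": 45},
  {"dx": 0,"dy": 0,"dz": 0,"rx": 0,"ry": 0,"rz": 0,"claw": 45},
  {"dx": 0,"dy": 0,"dz": -0.04,"rx": 0,"ry": 0,"rz": 0,"claw": 45},
  {"dx": 0,"dy": 0,"dz": -0.09,"rx": 0,"ry": 0,"rz": 0,"claw": 60},
  {"dx": -0.015,"dy": -0.04,"dz": -0.12,"rx": 0,"ry": 0,"rz": -0.02,"claw": 60},
  {"dx": -0.027,"dy": -0.079,"dz": -0.12,"rx": 0,"ry": 0,"rz": -0.04,"claw": 60},
  {"dx": -0.027,"dy": -0.079,"dz": -0.12,"rx": 0,"ry": 0,"rz": -0.051,"claw": 60},
  {"dx": -0.027,"dy": -0.079,"dz": -0.12,"rx": 0,"ry": 0,"rz": -0.051,"claw": 60},
])

```text
time: 13.85
eef_pos: [0.4694, 0.0594, 0.1887]
tcp_rot: [0.001, 0.805, 0.594, 0.001]
force: [0.6, -0.3, -0.6]
gripper_width: 0.0527
grasp_force: 0.0
```

```bash
cat > puck.py <<'E'
from h import *
for i in range(3): d=snap("wrist")
P=cloud(d);Z=P[...,2];hsv=cv2.cvtColor(d["img"],cv2.COLOR_BGR2HSV)
m=(Z>.041)&(Z<.055)&(np.hypot(P[...,0]-.4687,P[...,1]-.0592)<.032)
q=P[m];print(d["T"][1],m.sum(),np.median(q[:,2]),cv2.minEnclosingCircle(q[:,:2].astype(np.float32)),"colour",np.median(d["img"][m],0))
e=np.array(cv2.minEnclosingCircle(q[:,:2].astype(np.float32))[0])-[.55,.0343];yaw=np.arctan2(e[1],e[0]);print(np.hypot(*e),np.degrees(yaw))
c=q[:,:2].mean(0);print("mean",c)
tool([*(np.array([.55,.0343])+e),.034],yaw)
E
python3 puck.py
```

```text
[0.47088939 0.05906952 0.18827416] 653 0.048816998739794504 ((0.46857327222824097, 0.059959542006254196), 0.015219324268400669) colour [50. 47. 45.]
0.08537402468893501 162.50909301346482
mean [0.46861331 0.06063449]
d [ 0.0002 -0.0028  0.154 ] r [ 1.000e-04  3.000e-04 -4.996e-01]
d [ 0.0002 -0.0028  0.154 ] r [ 0.0002 -0.0001  0.0004]
```

Emit:
move_arm([
  {"dx": 0,"dy": -0.003,"dz": 0.05,"rx": 0,"ry": 0,"rz": 0,"claw": 60},
  {"dx": 0,"dy": -0.003,"dz": 0.1,"rx": 0,"ry": 0,"rz": 0,"claw": 60},
  {"dx": 0,"dy": -0.003,"dz": 0.135,"rx": 0,"ry": 0,"rz": 0,"claw": 60},
  {"dx": 0,"dy": -0.003,"dz": 0.151,"rx": 0,"ry": 0,"rz": 0,"claw": 60},
  {"dx": 0,"dy": -0.003,"dz": 0.151,"rx": 0,"ry": 0,"rz": 0,"claw": 20},
  {"dx": 0,"dy": -0.003,"dz": 0.151,"rx": 0,"ry": 0,"rz": 0,"claw": 20},
  {"dx": 0,"dy": -0.003,"dz": 0.151,"rx": 0,"ry": 0,"rz": 0,"claw": 20},
  {"dx": 0,"dy": -0.003,"dz": 0.151,"rx": 0,"ry": 0,"rz": 0,"claw": 20},
], newtons=20)

```text
time: 14.8
eef_pos: [0.4682, 0.06, 0.0379]
tcp_rot: [0.001, 0.805, 0.593, 0.001]
force: [0.3, -0.5, 0.8]
gripper_width: 0.0291
grasp_force: 20.0
```

Emit:
move_arm([
  {"dx": 0,"dy": 0,"dz": -0.03,"rx": 0,"ry": 0,"rz": 0,"claw": 20},
  {"dx": 0,"dy": 0,"dz": -0.07,"rx": 0,"ry": 0,"rz": 0,"claw": 20},
  {"dx": 0,"dy": 0,"dz": -0.09,"rx": 0,"ry": 0,"rz": 0,"claw": 20},
  {"dx": 0,"dy": 0,"dz": -0.09,"rx": 0,"ry": 0,"rz": 0,"claw": 20},
  {"dx": 0,"dy": 0,"dz": -0.09,"rx": 0,"ry": 0,"rz": 0,"claw": 20},
])

```text
time: 15.3
eef_pos: [0.4673, 0.0601, 0.1275]
tcp_rot: [0.001, 0.805, 0.593, 0.001]
force: [0.1, -0.5, 0.5]
gripper_width: 0.0292
grasp_force: 20.0
```

Run:
```python
from h import *
tool([.450,-.26,.125],np.deg2rad(-95))
```

```text
d [-0.3109  0.0782  0.0024] r [ 2.000e-04 -3.000e-04  2.161e-01]
d [-0.3109  0.0782  0.0024] r [ 3.000e-04  2.000e-04 -2.839e-01]
```

Emit:
move_arm([
  {"dx": -0.035,"dy": 0.009,"dz": 0,"rx": 0,"ry": 0,"rz": 0.022,"claw": 20},
  {"dx": -0.075,"dy": 0.019,"dz": 0,"rx": 0,"ry": 0,"rz": 0.044,"claw": 20},
  {"dx": -0.115,"dy": 0.029,"dz": 0,"rx": 0,"ry": 0,"rz": 0.066,"claw": 20},
  {"dx": -0.155,"dy": 0.039,"dz": 0,"rx": 0,"ry": 0,"rz": 0.088,"claw": 20},
  {"dx": -0.195,"dy": 0.049,"dz": 0,"rx": 0,"ry": 0,"rz": 0.11,"claw": 20},
  {"dx": -0.235,"dy": 0.059,"dz": 0,"rx": 0,"ry": 0,"rz": 0.132,"claw": 20},
  {"dx": -0.275,"dy": 0.069,"dz": 0,"rx": 0,"ry": 0,"rz": 0.154,"claw": 20},
  {"dx": -0.311,"dy": 0.078,"dz": 0,"rx": 0,"ry": 0,"rz": 0.176,"claw": 20},
])

```text
time: 16.1
eef_pos: [0.4481, -0.2615, 0.1252]
tcp_rot: [-0.001, 0.997, 0.079, -0.001]
force: [0.8, 0.5, -0.7]
gripper_width: 0.0294
grasp_force: 20.0
```

Run:
```python
from h import *
tool([.450,-.26,.018],np.deg2rad(-95))
print(read_state()["gripper_width"])
```

```text
d [ 0.0023 -0.0009  0.1072] r [-0.0002  0.0003  0.039 ]
d [ 0.0023 -0.0009  0.1072] r [-4.00e-04 -4.00e-04 -4.61e-01]
0.029379618023129137
```

Emit:
move_arm([
  {"dx": 0.001,"dy": 0,"dz": 0.03,"rx": 0,"ry": 0,"rz": 0.02,"claw": 20},
  {"dx": 0.001,"dy": 0,"dz": 0.06,"rx": 0,"ry": 0,"rz": 0.039,"claw": 20},
  {"dx": 0.001,"dy": 0,"dz": 0.09,"rx": 0,"ry": 0,"rz": 0.039,"claw": 20},
  {"dx": 0.001,"dy": 0,"dz": 0.108,"rx": 0,"ry": 0,"rz": 0.039,"claw": 20},
  {"dx": 0.001,"dy": 0,"dz": 0.112,"rx": 0,"ry": 0,"rz": 0.039,"claw": 20},
  {"dx": 0.001,"dy": 0,"dz": 0.114,"rx": 0,"ry": 0,"rz": 0.039,"claw": 20},
  {"dx": 0.001,"dy": 0,"dz": 0.114,"rx": 0,"ry": 0,"rz": 0.039,"claw": 20},
])

```text
time: 16.8
eef_pos: [0.4504, -0.2599, 0.0128]
tcp_rot: [-0.0, 0.999, -0.04, -0.0]
force: [-0.4, -0.1, -0.9]
gripper_width: 0.029
grasp_force: 20.0
```

Emit:
move_arm([
  {"dx": 0,"dy": 0,"dz": 0.002,"rx": 0,"ry": 0,"rz": 0,"claw": 20},
  {"dx": 0,"dy": 0,"dz": 0.002,"rx": 0,"ry": 0,"rz": 0,"claw": 50},
  {"dx": 0,"dy": 0,"dz": 0.002,"rx": 0,"ry": 0,"rz": 0,"claw": 50},
  {"dx": 0,"dy": 0,"dz": -0.04,"rx": 0,"ry": 0,"rz": 0,"claw": 50},
  {"dx": 0,"dy": 0,"dz": -0.08,"rx": 0,"ry": 0,"rz": 0,"claw": 50},
  {"dx": 0.01,"dy": -0.02,"dz": -0.12,"rx": 0,"ry": 0,"rz": 0,"claw": 50},
  {"dx": 0.02,"dy": -0.06,"dz": -0.16,"rx": 0,"ry": 0,"rz": -0.02,"claw": 45},
  {"dx": 0.03,"dy": -0.1,"dz": -0.18,"rx": 0,"ry": 0,"rz": -0.04,"claw": 45},
])

```text
time: 17.6
eef_pos: [0.4888, -0.1656, 0.1946]
tcp_rot: [0.001, 0.996, 0.087, 0.002]
force: [0.8, -0.3, -0.1]
gripper_width: 0.0394
grasp_force: 0.0
```

Run:
```python
from h import *
for i in range(3): d=snap("wrist")
cv2.imwrite("pics/wrist4.png",d["img"]);pickle.dump(d,open("wrist4.pkl","wb"))
P=cloud(d);m=(abs(P[...,2]-.02)<.006)&(np.hypot(P[...,0]-.45,P[...,1]+.26)<.03);q=P[m]
print("puck in case",m.sum(),np.median(q,0))
tool([.55,.0343,.16],np.deg2rad(-35.4))
```

```text
puck in case 1222 [ 0.45434653 -0.25508484  0.01876734]
d [ 0.0942 -0.1846  0.0334] r [ 0.0006 -0.0004 -0.1239]
d [ 0.0942 -0.1846  0.0334] r [-0.0005 -0.0008  0.3761]
```

View pics/wrist4.png

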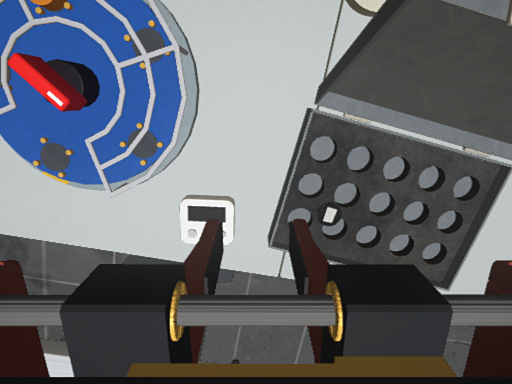

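The black puck, with its white mark, stands in the case at (330,215), and the window bay at (52,155) is now empty. Next comes orange.

Emit:
move_arm([
  {"dx": 0.016,"dy": -0.03,"dz": 0,"rx": 0,"ry": 0,"rz": -0.021,"claw": 45},
  {"dx": 0.032,"dy": -0.06,"dz": 0,"rx": 0,"ry": 0,"rz": -0.042,"claw": 45},
  {"dx": 0.048,"dy": -0.09,"dz": 0.01,"rx": 0,"ry": 0,"rz": -0.063,"claw": 45},
  {"dx": 0.064,"dy": -0.12,"dz": 0.02,"rx": 0,"ry": 0,"rz": -0.084,"claw": 45},
  {"dx": 0.08,"dy": -0.15,"dz": 0.03,"rx": 0,"ry": 0,"rz": -0.105,"claw": 45},
  {"dx": 0.094,"dy": -0.185,"dz": 0.033,"rx": 0,"ry": 0,"rz": -0.124,"claw": 45},
  {"dx": 0.094,"dy": -0.185,"dz": 0.033,"rx": 0,"ry": 0,"rz": -0.124,"claw": 45},
])

```text
time: 18.45
eef_pos: [0.5482, 0.0355, 0.1565]
tcp_rot: [-0.001, 0.888, 0.459, -0.001]
force: [0.4, -0.9, -0.1]
gripper_width: 0.0395
grasp_force: 0.0
```

Run:
```python
from knob import *
tool([.5498,.0343,.068],np.deg2rad(-35.4))
```

```text
[0.54791851 0.03263569 0.15721116] knob 1038 ((0.5495932698249817, 0.03511762619018555), (0.0552205890417099, 0.013664561323821545), 54.62630081176758)
d [0.003  0.0002 0.0896] r [-0.0001  0.0002 -0.0008]
d [0.003  0.0002 0.0896] r [4.000e-04 2.000e-04 4.992e-01]
```

Emit:
move_arm([
  {"dx": 0.003,"dy": 0,"dz": 0.04,"rx": 0,"ry": 0,"rz": 0,"claw": 45},
  {"dx": 0.003,"dy": 0,"dz": 0.07,"rx": 0,"ry": 0,"rz": 0,"claw": 45},
  {"dx": 0.003,"dy": 0,"dz": 0.089,"rx": 0,"ry": 0,"rz": 0,"claw": 45},
  {"dx": 0.003,"dy": 0,"dz": 0.089,"rx": 0,"ry": 0,"rz": 0,"claw": 45},
  {"dx": 0.003,"dy": 0,"dz": 0.089,"rx": 0,"ry": 0,"rz": 0,"claw": 5},
  {"dx": 0.003,"dy": 0,"dz": 0.089,"rx": 0,"ry": 0,"rz": 0,"claw": 5},
  {"dx": 0.003,"dy": 0,"dz": 0.089,"rx": 0,"ry": 0,"rz": 0,"claw": 5},
  {"dx": 0.003,"dy": 0,"dz": 0.089,"rx": 0,"ry": 0,"rz": 0,"claw": 5},
], newtons=30)

```text
time: 19.4
eef_pos: [0.5496, 0.0362, 0.0704]
tcp_rot: [-0.001, 0.889, 0.457, -0.0]
force: [-5.1, 2.9, 4.9]
gripper_width: 0.0138
grasp_force: 30.0
```

Emit:
move_arm([
  {"dx": 0,"dy": 0,"dz": 0,"rx": 0,"ry": 0,"rz": -0.02,"claw": 5},
  {"dx": 0,"dy": 0,"dz": 0,"rx": 0,"ry": 0,"rz": -0.04,"claw": 5},
  {"dx": 0,"dy": 0,"dz": 0,"rx": 0,"ry": 0,"rz": -0.06,"claw": 5},
  {"dx": 0,"dy": 0,"dz": 0,"rx": 0,"ry": 0,"rz": -0.08,"claw": 5},
  {"dx": 0,"dy": 0,"dz": 0,"rx": 0,"ry": 0,"rz": -0.1,"claw": 5},
  {"dx": 0,"dy": 0,"dz": 0,"rx": 0,"ry": 0,"rz": -0.12,"claw": 5},
  {"dx": 0,"dy": 0,"dz": 0,"rx": 0,"ry": 0,"rz": -0.14,"claw": 5},
  {"dx": 0,"dy": 0,"dz": 0,"rx": 0,"ry": 0,"rz": -0.16,"claw": 5},
])

```text
time: 20.2
eef_pos: [0.5477, 0.0365, 0.0704]
tcp_rot: [-0.002, 0.557, 0.831, -0.001]
force: [-8.7, 1.8, 11.7]
gripper_width: 0.0138
grasp_force: 30.0
```

Emit:
move_arm([
  {"dx": 0,"dy": 0,"dz": 0,"rx": 0,"ry": 0,"rz": -0.02,"claw": 5},
  {"dx": 0,"dy": 0,"dz": 0,"rx": 0,"ry": 0,"rz": -0.04,"claw": 5},
  {"dx": 0,"dy": 0,"dz": 0,"rx": 0,"ry": 0,"rz": -0.06,"claw": 5},
  {"dx": 0,"dy": 0,"dz": 0,"rx": 0,"ry": 0,"rz": -0.08,"claw": 5},
  {"dx": 0,"dy": 0,"dz": 0,"rx": 0,"ry": 0,"rz": -0.1,"claw": 5},
  {"dx": 0,"dy": 0,"dz": 0,"rx": 0,"ry": 0,"rz": -0.12,"claw": 5},
  {"dx": 0,"dy": 0,"dz": 0,"rx": 0,"ry": 0,"rz": -0.14,"claw": 5},
  {"dx": 0,"dy": 0,"dz": 0,"rx": 0,"ry": 0,"rz": -0.16,"claw": 5},
])

```text
time: 21.0
eef_pos: [0.5464, 0.035, 0.0704]
tcp_rot: [-0.003, 0.087, 0.996, -0.001]
force: [-10.9, -3.8, 14.3]
gripper_width: 0.0138
grasp_force: 30.0
```

Emit:
move_arm([
  {"dx": 0,"dy": 0,"dz": 0,"rx": 0,"ry": 0,"rz": -0.02,"claw": 5},
  {"dx": 0,"dy": 0,"dz": 0,"rx": 0,"ry": 0,"rz": -0.04,"claw": 5},
  {"dx": 0,"dy": 0,"dz": 0,"rx": 0,"ry": 0,"rz": -0.06,"claw": 5},
  {"dx": 0,"dy": 0,"dz": 0,"rx": 0,"ry": 0,"rz": -0.08,"claw": 5},
  {"dx": 0,"dy": 0,"dz": 0,"rx": 0,"ry": 0,"rz": -0.08,"claw": 5},
])

```text
time: 21.5
eef_pos: [0.5466, 0.0341, 0.0704]
tcp_rot: [-0.003, -0.163, 0.987, -0.001]
force: [-11.5, -7.5, 13.5]
gripper_width: 0.0139
grasp_force: 30.0
```

```bash
python3 -c "
from h import *
s=read_state();R=Rn.from_quat(s['tcp_rot'],scalar_first=True).as_matrix();print('yaw',np.degrees(np.arctan2(R[1,1],R[0,1])),s['joint_positions'],s['gripper_width'],s['eef_pos'])"
```

```text
yaw 108.70623261282391 [-0.06180531  0.4721769   1.77543525 -0.00386176  0.89996602 -1.95667553] 0.013905643265598289 [0.54655949 0.0340527  0.07036061]
```

Emit:
move_arm([
  {"dx": 0,"dy": 0,"dz": 0,"rx": 0,"ry": 0,"rz": 0,"claw": 45},
  {"dx": 0,"dy": 0,"dz": 0,"rx": 0,"ry": 0,"rz": 0,"claw": 45},
  {"dx": 0,"dy": 0,"dz": -0.04,"rx": 0,"ry": 0,"rz": 0,"claw": 45},
  {"dx": 0,"dy": 0,"dz": -0.09,"rx": 0,"ry": 0,"rz": -0.02,"claw": 60},
  {"dx": 0.035,"dy": 0.025,"dz": -0.12,"rx": 0,"ry": 0,"rz": -0.043,"claw": 60},
  {"dx": 0.066,"dy": 0.049,"dz": -0.12,"rx": 0,"ry": 0,"rz": -0.066,"claw": 60},
  {"dx": 0.066,"dy": 0.049,"dz": -0.12,"rx": 0,"ry": 0,"rz": -0.089,"claw": 60},
  {"dx": 0.066,"dy": 0.049,"dz": -0.12,"rx": 0,"ry": 0,"rz": -0.112,"claw": 60},
])

```text
time: 22.3
eef_pos: [0.4717, 0.0619, 0.1903]
tcp_rot: [0.001, -0.493, 0.87, -0.0]
force: [0.9, 0.0, 0.3]
gripper_width: 0.0528
grasp_force: 0.0
```

```bash
python3 puck.py
```

```text
[0.47277624 0.06156943 0.19004429] 651 0.048935391649590015 ((0.46893739700317383, 0.059553083032369614), 0.015290899202227592) colour [ 55. 123. 198.]
0.08490502816241693 162.69684697033503
mean [0.46826599 0.05888018]
d [0.0038 0.0025 0.1558] r [-0.0002  0.0001 -0.0392]
d [0.0038 0.0025 0.1558] r [2.000e-04 3.000e-04 4.608e-01]
```

Emit:
move_arm([
  {"dx": 0.004,"dy": 0.0025,"dz": 0,"rx": 0,"ry": 0,"rz": -0.02,"claw": 60},
  {"dx": 0.004,"dy": 0.0025,"dz": 0.03,"rx": 0,"ry": 0,"rz": -0.039,"claw": 60},
  {"dx": 0.004,"dy": 0.0025,"dz": 0.06,"rx": 0,"ry": 0,"rz": -0.039,"claw": 60},
  {"dx": 0.004,"dy": 0.0025,"dz": 0.09,"rx": 0,"ry": 0,"rz": -0.039,"claw": 60},
  {"dx": 0.004,"dy": 0.0025,"dz": 0.09,"rx": 0,"ry": 0,"rz": -0.039,"claw": 60},
])

```text
time: 22.95
eef_pos: [0.4656, 0.0591, 0.0964]
tcp_rot: [-0.003, -0.592, 0.806, 0.002]
force: [-0.5, 0.9, 0.0]
gripper_width: 0.0523
grasp_force: 0.0
```

```bash
python3 puck.py
```

```text
[0.46811703 0.05911885 0.09934854] 1230 0.04892853410873681 ((0.4687498211860657, 0.05971108376979828), 0.015477508306503296) colour [ 56. 128. 205.]
0.08513116195408127 162.63286868678352
mean [0.46802985 0.05848978]
d [-0.0005  0.0005  0.0661] r [-0.0001  0.0001  0.0001]
d [-0.0005  0.0005  0.0661] r [-1.000e-04 -2.000e-04 -4.999e-01]
```

Emit:
move_arm([
  {"dx": 0,"dy": 0,"dz": 0.04,"rx": 0,"ry": 0,"rz": 0,"claw": 60},
  {"dx": 0,"dy": 0,"dz": 0.062,"rx": 0,"ry": 0,"rz": 0,"claw": 60},
  {"dx": 0,"dy": 0,"dz": 0.062,"rx": 0,"ry": 0,"rz": 0,"claw": 60},
  {"dx": 0,"dy": 0,"dz": 0.062,"rx": 0,"ry": 0,"rz": 0,"claw": 20},
  {"dx": 0,"dy": 0,"dz": 0.062,"rx": 0,"ry": 0,"rz": 0,"claw": 20},
  {"dx": 0,"dy": 0,"dz": 0.062,"rx": 0,"ry": 0,"rz": 0,"claw": 20},
  {"dx": 0,"dy": 0,"dz": 0.062,"rx": 0,"ry": 0,"rz": 0,"claw": 20},
], newtons=20)

```text
time: 23.8
eef_pos: [0.4692, 0.0591, 0.0386]
tcp_rot: [0.001, -0.593, 0.805, -0.001]
force: [-1.3, 0.3, 7.3]
gripper_width: 0.0291
grasp_force: 20.0
```

Emit:
move_arm([
  {"dx": 0,"dy": 0,"dz": -0.03,"rx": 0,"ry": 0,"rz": 0,"claw": 20},
  {"dx": 0,"dy": 0,"dz": -0.07,"rx": 0,"ry": 0,"rz": 0,"claw": 20},
  {"dx": 0,"dy": 0,"dz": -0.09,"rx": 0,"ry": 0,"rz": 0,"claw": 20},
  {"dx": 0,"dy": 0,"dz": -0.09,"rx": 0,"ry": 0,"rz": 0,"claw": 20},
  {"dx": 0,"dy": 0,"dz": -0.09,"rx": 0,"ry": 0,"rz": 0,"claw": 20},
])

```text
time: 24.3
eef_pos: [0.4683, 0.0591, 0.1277]
tcp_rot: [0.001, -0.593, 0.805, -0.0]
force: [0.8, -0.6, 0.1]
gripper_width: 0.0292
grasp_force: 20.0
```

Run:
```python
from h import *
tool([.455,-.35,.125],np.deg2rad(85))
```

```text
d [ 0.3947 -0.1084  0.0027] r [-1.000e-04  2.000e-04  2.161e-01]
d [ 0.3947 -0.1084  0.0027] r [-2.000e-04 -1.000e-04 -2.839e-01]
```

Emit:
move_arm([
  {"dx": 0.03,"dy": -0.008,"dz": 0,"rx": 0,"ry": 0,"rz": 0.022,"claw": 20},
  {"dx": 0.075,"dy": -0.02,"dz": 0,"rx": 0,"ry": 0,"rz": 0.044,"claw": 20},
  {"dx": 0.12,"dy": -0.033,"dz": 0,"rx": 0,"ry": 0,"rz": 0.066,"claw": 20},
  {"dx": 0.165,"dy": -0.045,"dz": 0,"rx": 0,"ry": 0,"rz": 0.088,"claw": 20},
  {"dx": 0.21,"dy": -0.058,"dz": 0,"rx": 0,"ry": 0,"rz": 0.11,"claw": 20},
  {"dx": 0.255,"dy": -0.07,"dz": 0,"rx": 0,"ry": 0,"rz": 0.132,"claw": 20},
  {"dx": 0.3,"dy": -0.083,"dz": 0,"rx": 0,"ry": 0,"rz": 0.154,"claw": 20},
  {"dx": 0.345,"dy": -0.095,"dz": 0,"rx": 0,"ry": 0,"rz": 0.176,"claw": 20},
])

```text
time: 25.1
eef_pos: [0.4554, -0.2998, 0.1255]
tcp_rot: [-0.001, -0.079, 0.997, 0.001]
force: [0.9, 0.2, -0.4]
gripper_width: 0.0296
grasp_force: 20.0
```

Run:
```python
from h import *
tool([.455,-.35,.0128],np.deg2rad(85))
print(read_state()["gripper_width"])
```

```text
d [ 0.0081 -0.0498  0.1126] r [ 0.0004 -0.0003  0.0391]
d [ 0.0081 -0.0498  0.1126] r [ 0.0005  0.0005 -0.4609]
0.029561677306839337
```

Emit:
move_arm([
  {"dx": 0.008,"dy": -0.04,"dz": 0.0,"rx": 0,"ry": 0,"rz": 0.02,"claw": 20},
  {"dx": 0.008,"dy": -0.048,"dz": 0.03,"rx": 0,"ry": 0,"rz": 0.039,"claw": 20},
  {"dx": 0.008,"dy": -0.048,"dz": 0.06,"rx": 0,"ry": 0,"rz": 0.039,"claw": 20},
  {"dx": 0.008,"dy": -0.048,"dz": 0.09,"rx": 0,"ry": 0,"rz": 0.039,"claw": 20},
  {"dx": 0.008,"dy": -0.048,"dz": 0.108,"rx": 0,"ry": 0,"rz": 0.039,"claw": 20},
  {"dx": 0.008,"dy": -0.048,"dz": 0.112,"rx": 0,"ry": 0,"rz": 0.039,"claw": 20},
  {"dx": 0.008,"dy": -0.048,"dz": 0.113,"rx": 0,"ry": 0,"rz": 0.039,"claw": 20},
  {"dx": 0.008,"dy": -0.048,"dz": 0.113,"rx": 0,"ry": 0,"rz": 0.039,"claw": 20},
])

```text
time: 25.9
eef_pos: [0.4566, -0.347, 0.014]
tcp_rot: [-0.0, 0.04, 0.999, 0.0]
force: [-0.6, -0.9, -0.1]
gripper_width: 0.0292
grasp_force: 20.0
```

Emit:
move_arm([
  {"dx": 0,"dy": 0,"dz": 0.003,"rx": 0,"ry": 0,"rz": 0,"claw": 20},
  {"dx": 0,"dy": 0,"dz": 0.003,"rx": 0,"ry": 0,"rz": 0,"claw": 50},
  {"dx": 0,"dy": 0,"dz": 0.003,"rx": 0,"ry": 0,"rz": 0,"claw": 50},
  {"dx": 0,"dy": 0,"dz": -0.04,"rx": 0,"ry": 0,"rz": 0,"claw": 50},
  {"dx": 0,"dy": 0.01,"dz": -0.09,"rx": 0,"ry": 0,"rz": 0,"claw": 65},
  {"dx": 0,"dy": 0.02,"dz": -0.14,"rx": 0,"ry": 0,"rz": 0,"claw": 65},
  {"dx": 0,"dy": 0.026,"dz": -0.19,"rx": 0,"ry": 0,"rz": 0,"claw": 65},
  {"dx": 0,"dy": 0.026,"dz": -0.24,"rx": 0,"ry": 0,"rz": 0,"claw": 65},
])

```text
time: 26.7
eef_pos: [0.4583, -0.3201, 0.2543]
tcp_rot: [0.0, 0.04, 0.999, 0.0]
force: [1.0, -0.5, -0.4]
gripper_width: 0.0571
grasp_force: 0.0
```

Run:
```python
from h import *
for i in range(3): d=snap("wrist")
cv2.imwrite("pics/wrist5.png",d["img"]);pickle.dump(d,open("wrist5.pkl","wb"))
print(d["T"][1])
P=cloud(d);X=(P[...,:2]-[.562,-.3282])@np.array([[.9962,.0872],[-.0872,.9962]])
Z=P[...,2];m=(Z>.18)&(Z<.25)&(abs(X[...,1])<.03)&(abs(X[...,0]-.06)<.05)
if m.sum(): print("lug region hinge-frame x,y,z range",m.sum(),X[m].min(0),X[m].max(0),Z[m].min(),Z[m].max())
for c in((.45,-.26),(.456,-.347)):
    m=(abs(Z-.02)<.006)&(np.hypot(P[...,0]-c[0],P[...,1]-c[1])<.03);print(m.sum(),np.median(P[m],0) if m.sum() else 0)
tool([.632,-.3342,.22],np.deg2rad(85))
```

```text
[ 0.46227314 -0.32404329  0.26001524]
lug region hinge-frame x,y,z range 859 [ 0.05783033 -0.02997791] [0.07414888 0.02927305] 0.18000335449068786 0.2029866737560529
1038 [ 0.45285098 -0.25632841  0.01923648]
1005 [ 0.45283938 -0.34465735  0.01922577]
d [-0.1713  0.0027  0.0377] r [-0.0009  0.0011  0.0011]
d [-0.1713  0.0027  0.0377] r [-0.0018 -0.0014 -0.4989]
```

View pics/wrist5.png

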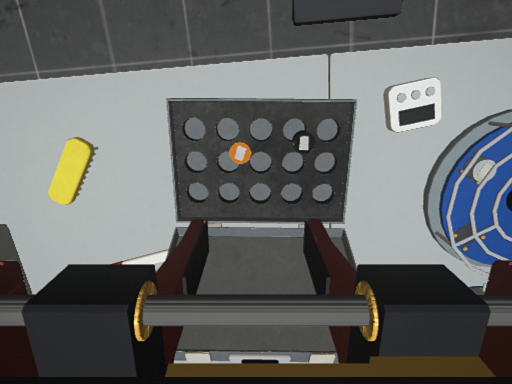

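The case holds orange at (240,153) and black at (304,142), both upright. The timer at (413,105) and the brush are clear, and the grey specimen is in its bay at (485,170). Now I'll close the lid.

Emit:
move_arm([
  {"dx": 0,"dy": 0.002,"dz": -0.03,"rx": 0,"ry": 0,"rz": 0,"claw": 65},
  {"dx": -0.04,"dy": 0.003,"dz": -0.03,"rx": 0,"ry": 0,"rz": 0,"claw": 65},
  {"dx": -0.085,"dy": 0.003,"dz": -0.03,"rx": 0,"ry": 0,"rz": 0,"claw": 65},
  {"dx": -0.13,"dy": 0.003,"dz": -0.03,"rx": 0,"ry": 0,"rz": 0,"claw": 65},
  {"dx": -0.176,"dy": 0.003,"dz": -0.03,"rx": 0,"ry": 0,"rz": 0,"claw": 65},
  {"dx": -0.176,"dy": 0.003,"dz": -0.03,"rx": 0,"ry": 0,"rz": 0,"claw": 65},
  {"dx": -0.176,"dy": 0.003,"dz": -0.03,"rx": 0,"ry": 0,"rz": 0,"claw": 65},
])

```text
time: 27.55
eef_pos: [0.6339, -0.3319, 0.2791]
tcp_rot: [-0.002, 0.04, 0.999, 0.001]
force: [-0.1, -0.9, 0.3]
gripper_width: 0.0571
grasp_force: 0.0
```

Run:
```python
from h import *
for i in range(2): d=snap("wrist")
tool([.6392,-.335,.199],np.deg2rad(85)); print(read_state()["eef_pos"])
P=cloud(d);X=(P[...,:2]-[.562,-.3282])@np.array([[.9962,.0872],[-.0872,.9962]]);Z=P[...,2]
m=(Z>.19)&(Z<.245)&(abs(X[...,1])<.03)&(abs(X[...,0]-.07)<.03)
if m.sum(): print(m.sum(),X[m].min(0),X[m].max(0),Z[m].min(),Z[m].max())
m&=Z>.212
if m.sum(): print("tip",m.sum(),X[m].min(0),X[m].max(0))
```

```text
d [-0.0069 -0.0024  0.0817] r [ 0.0002 -0.0004  0.001 ]
d [-0.0069 -0.0024  0.0817] r [ 7.00e-04  3.00e-04 -4.99e-01]
[ 0.63277036 -0.33212513  0.28069749]
2167 [ 0.05890336 -0.02995369] [0.08392183 0.02972198] 0.19008650475616554 0.22735515066679524
tip 912 [ 0.06858306 -0.01822932] [0.08392183 0.01750893]
```

Emit:
move_arm([
  {"dx": -0.006,"dy": -0.002,"dz": 0.02,"rx": 0,"ry": 0,"rz": 0,"claw": 65},
  {"dx": -0.006,"dy": -0.002,"dz": 0.05,"rx": 0,"ry": 0,"rz": 0,"claw": 65},
  {"dx": -0.006,"dy": -0.002,"dz": 0.079,"rx": 0,"ry": 0,"rz": 0,"claw": 65},
  {"dx": -0.006,"dy": -0.002,"dz": 0.079,"rx": 0,"ry": 0,"rz": 0,"claw": 65},
  {"dx": -0.006,"dy": -0.002,"dz": 0.079,"rx": 0,"ry": 0,"rz": 0,"claw": 25},
  {"dx": -0.006,"dy": -0.002,"dz": 0.079,"rx": 0,"ry": 0,"rz": 0,"claw": 25},
  {"dx": -0.006,"dy": -0.002,"dz": 0.079,"rx": 0,"ry": 0,"rz": 0,"claw": 25},
  {"dx": -0.006,"dy": -0.002,"dz": 0.079,"rx": 0,"ry": 0,"rz": 0,"claw": 25},
], newtons=12)

```text
time: 28.45
eef_pos: [0.6411, -0.3353, 0.2053]
tcp_rot: [0.001, 0.04, 0.999, -0.001]
force: [-1.0, 1.0, 6.3]
gripper_width: 0.0358
grasp_force: 12.0
```

Emit:
move_arm([
  {"dx": 0.015,"dy": 0,"dz": -0.005,"rx": 0,"ry": 0,"rz": 0,"claw": 25},
  {"dx": 0.032,"dy": 0,"dz": -0.01,"rx": 0,"ry": 0,"rz": 0,"claw": 25},
  {"dx": 0.07,"dy": 0,"dz": -0.015,"rx": 0,"ry": 0,"rz": 0,"claw": 25},
  {"dx": 0.112,"dy": 0,"dz": -0.012,"rx": 0,"ry": 0,"rz": 0,"claw": 25},
  {"dx": 0.153,"dy": 0,"dz": 0,"rx": 0,"ry": 0,"rz": 0,"claw": 25},
  {"dx": 0.19,"dy": 0,"dz": 0.02,"rx": 0,"ry": 0,"rz": 0,"claw": 25},
  {"dx": 0.223,"dy": 0,"dz": 0.047,"rx": 0,"ry": 0,"rz": 0,"claw": 25},
  {"dx": 0.223,"dy": 0,"dz": 0.047,"rx": 0,"ry": 0,"rz": 0,"claw": 25},
])

```text
time: 29.25
eef_pos: [0.4124, -0.3154, 0.1537]
tcp_rot: [-0.003, 0.041, 0.999, 0.001]
force: [-6.1, 0.7, 4.0]
gripper_width: 0.0357
grasp_force: 12.0
```

Emit:
move_arm([
  {"dx": 0.012,"dy": 0,"dz": 0.015,"rx": 0,"ry": 0,"rz": 0,"claw": 25},
  {"dx": 0.024,"dy": 0,"dz": 0.03,"rx": 0,"ry": 0,"rz": 0,"claw": 25},
  {"dx": 0.042,"dy": 0,"dz": 0.065,"rx": 0,"ry": 0,"rz": 0,"claw": 25},
  {"dx": 0.053,"dy": 0,"dz": 0.099,"rx": 0,"ry": 0,"rz": 0,"claw": 25},
  {"dx": 0.056,"dy": 0,"dz": 0.12,"rx": 0,"ry": 0,"rz": 0,"claw": 25},
  {"dx": 0.056,"dy": 0,"dz": 0.128,"rx": 0,"ry": 0,"rz": 0,"claw": 25},
  {"dx": 0.056,"dy": 0,"dz": 0.128,"rx": 0,"ry": 0,"rz": 0,"claw": 25},
  {"dx": 0.056,"dy": 0,"dz": 0.128,"rx": 0,"ry": 0,"rz": 0,"claw": 25},
])

```text
time: 30.05
eef_pos: [0.3614, -0.3111, 0.0279]
tcp_rot: [-0.001, 0.04, 0.999, 0.001]
force: [-1.8, 5.0, -1.8]
gripper_width: 0.036
grasp_force: 12.0
```

Emit:
move_arm([
  {"dx": 0,"dy": 0,"dz": 0.003,"rx": 0,"ry": 0,"rz": 0,"claw": 25},
  {"dx": 0,"dy": 0,"dz": 0.005,"rx": 0,"ry": 0,"rz": 0,"claw": 25},
  {"dx": 0,"dy": 0,"dz": 0.005,"rx": 0,"ry": 0,"rz": 0,"claw": 65},
  {"dx": 0,"dy": 0,"dz": 0.005,"rx": 0,"ry": 0,"rz": 0,"claw": 65},
  {"dx": 0,"dy": 0,"dz": 0.005,"rx": 0,"ry": 0,"rz": 0,"claw": 65},
  {"dx": 0,"dy": 0,"dz": -0.04,"rx": 0,"ry": 0,"rz": 0,"claw": 65},
  {"dx": 0,"dy": 0,"dz": -0.09,"rx": 0,"ry": 0,"rz": 0,"claw": 65},
  {"dx": -0.01,"dy": 0,"dz": -0.14,"rx": 0,"ry": 0,"rz": 0,"claw": 65},
])

```text
time: 30.85
eef_pos: [0.371, -0.313, 0.1686]
tcp_rot: [-0.001, 0.041, 0.999, 0.0]
force: [1.8, -1.4, -0.4]
gripper_width: 0.0572
grasp_force: 0.0
```

Emit:
move_arm([
  {"dx": -0.05,"dy": 0,"dz": -0.05,"rx": 0,"ry": 0,"rz": 0,"claw": 65},
  {"dx": -0.1,"dy": 0,"dz": -0.1,"rx": 0,"ry": 0,"rz": 0,"claw": 65},
  {"dx": -0.12,"dy": 0,"dz": -0.14,"rx": 0,"ry": 0,"rz": 0,"claw": 65},
  {"dx": -0.12,"dy": 0,"dz": -0.14,"rx": 0,"ry": 0,"rz": 0,"claw": 65},
  {"dx": -0.12,"dy": 0,"dz": -0.14,"rx": 0,"ry": 0,"rz": 0,"claw": 65},
])

```text
time: 31.35
eef_pos: [0.4963, -0.3253, 0.3121]
tcp_rot: [0.004, 0.04, 0.999, -0.003]
force: [-0.9, 0.4, 0.4]
gripper_width: 0.0571
grasp_force: 0.0
```

Run:
```python
from h import *
for i in range(3): d=snap("wrist")
cv2.imwrite("pics/wrist6.png",d["img"]);t=snap("top");cv2.imwrite("pics/top6.png",t["img"])
P=cloud(d);X=(P[...,:2]-[.4753,-.3206])@np.array([[.9962,.0872],[-.0872,.9962]]);Z=P[...,2]
for a,b in((-.07,0),(0,0),(.05,.06),(-.07,-.08),(.05,-.08)):
    m=np.hypot(X[...,0]-a,X[...,1]-b)<.008;print(a,b,m.sum(),np.median(Z[m]) if m.sum() else None)
```

```text
-0.07 0 924 0.4701391291040983
0 0 1600 0.4161044810748859
0.05 0.06 92 0.05314774435769176
-0.07 -0.08 117 0.05308269690344286
0.05 -0.08 92 0.05310438718605073
```

View pics/wrist6.png

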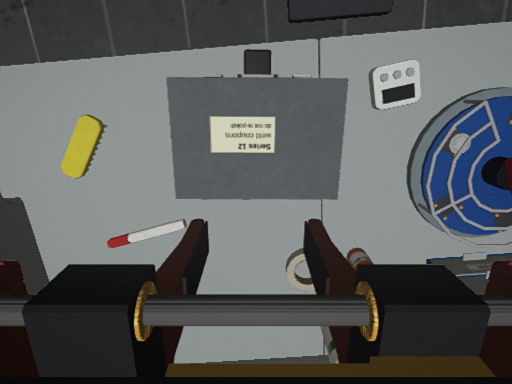

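View pics/top6.png

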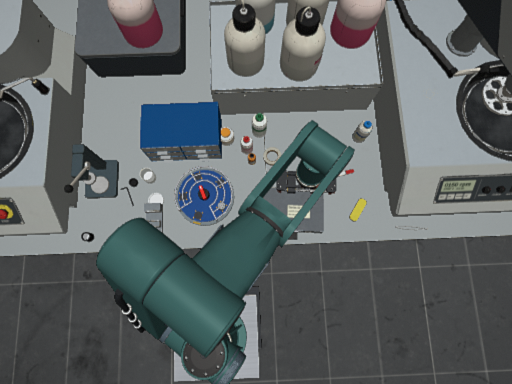

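The lid is closed and flat, reading 53 mm front and back. The timer is at (397,85) on the worktop. Grey is in its bay at (460,143). The brush (82,147), dropper and beaker are where they were. I'll hand the job in.

```bash
python3 -c "
from rig import job_done
print(job_done())"
```

```text
the job is handed in; nothing more can be done
None
```

Job handed in at about 31 s: timer laid on the worktop, both specimens present (black and orange) put in the case, lid fully closed, and the grey specimen and bystanders left in place.

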